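# Index the tilting angle table and lock in its quarter-turn stop

## Robot

A 6-joint arm with a two-finger parallel gripper is mounted at the origin on a cart in front of the work surface, level with it; the furniture and walls round the work are solid. World frame = base frame: x ahead of the robot, y to its left, z up, the work surface at z = 0. Lengths are in m, angles in rad, forces in N, time in s.
With the tool pointing down it reaches from about 0.35 to 0.85 m from the base axis. Payload 8.1 kg.
Tool frame: the origin (TCP) lies midway between the tips of the shut fingers; the grasp point (between the pads) lies 19 mm behind it; z points along the fingers, y is the direction in which the jaws open and shut (so a half turn about z gives the same grasp; the last joint's range is limited). The gripper opens to 93 mm and grips with 3 to 60 N. Pads are 15 mm wide; open, the fingers measure 128 mm over their backs; the gripper's body (75 mm by 188 mm) begins 65 mm behind the grasp point.
Start: joints at [1.213, 0.13, 1.488, -0, 1.523, -0.085], TCP at [0.162, 0.578, 0.219] pointing down, gripper open.
Joint ranges: [-2.96, 2.96], [-0.89, 2.26], [0.02, 2.5], [-1.34, 4.48], [0, 2.73], [-2.66, 2.66]. Speed limits (rad/s): [2.39, 2.39, 2.79, 3.14, 3.14, 3.14].

## Interface

Orientations are given as a rotation vector (axis times angle).
In Python, from plant import robot gives the robot as it stands. The module is installed in compiled form; this text tells all that it offers.
- The arm moves only by the shell command python3 -m pendant 'ROWS' [FORCE]. ROWS is JSON, a list of rows, each an object with "translation": the shift along the tool's x, y, z in mm, a list of three; "twist": the turn, a rotation vector about the tool's x, y, z in rad, a list of three; "grip": the opening, from -1 (shut) to 1 (fully open). A call has exactly 10 rows; each row shifts and turns the pose as measured when the row begins, along the tool's axes as they then stand; what a row does not reach is not made up. A row lasts 1/10 s, in which the tool goes at most 50 mm and 8.59 degrees, less where a joint would pass 70% of its speed; a pose out of reach is approached as far as the arm can. A call is refused whole if a number of a shift passes 50 or a number of a turn 0.15, either way. A call with a gripper value outside its range is refused whole. The fingers move at their own pace and stop on an object; FORCE is the grip in N (left out, the last holds). Time passes only in rows, so rows that do not move let the fingers close, or fill a call up. It gives the time, the measured TCP pose, the force and the opening at its end, in the units of the state.
- robot.read_state(): the state, without advancing time (a new reading comes with each control period).
- robot.read_camera(name): name is "side" or "top" or "wrist"; returns (picture, depth): 400x640x3 uint8, red, green, blue; 400x640 float32, m along the optical axis (not along the pixel's ray), 0 where there is no reading.
- robot.camera_info(name): a dict with "vertical_fov" (degrees; the focal length in pixels is half the picture's height over the tangent of half this angle, whatever the lens; pixels are square), "cx", "cy" (the principal point, pixels), "cam_to_world" (4x4, takes a point from camera to world coordinates). Camera axes: x right, y up, looking along -z (the intrinsics and any distortion apply to the point x, -y, -z); pixel columns grow to the right and rows downward; lengths in m; the calibration is good to about 2 mm. A picture is of the moment at which its call begins: read the wrist's pose just before it. camera_info takes no time and is no camera call; for the wrist camera it gives the pose at the moment of the call.
- robot.close_job(): hands the job in, once; it reports no verdict.
The state is a dict: "t": time; "q": joint angles; "dq": joint speeds; "joint_torque": joint torques, N m; "tool_pos": TCP position; "orientation": TCP orientation; "force": force on the tool from outside, world axes, zero at the start; "wrist_torque": the same for the moment, N m; "opening": finger opening in m.
Only numpy, scipy, OpenCV 4.12 (cv2) and the standard library are available. Lean on these libraries where they do the work, as an engineer would, in place of code of your own. Each camera call takes 0.05 s, during which the arm holds its last target. There are 200 camera calls.

## Task

Set up the small tilting angle table: pull its spring index ring, tip the plate toward you from level to the next notch (30 degrees) and let the pin drop fully home. Fit the loose quarter-turn stop as well: take it out of its wooden keeper, put its hammer head down into the plate's T-slot and give it a quarter turn, so that it is caught under the lips with its bar lying along the slot and flat on the plate. Leave the tape measure, the small light offcut and the red chisel where they are.

Things in the scene. Friction and masses are not known exactly. Their poses are not given: they have to be found in the camera images.
- angle_base: fixed base of the tilting angle table: dark grey plate 170 x 270 x 12 mm on the bench with two uprights that carry the tilting plate. Origin: centre of its underside, on the bench; z up, y along the hinge, -x is the front, turned roughly to the robot. The hinge axis runs along its y, 65 mm straight above the origin.
- sector_center (a point): point on the hinge axis, fixed to the base (same axes), in the middle of the round steel sector plate at the base's -y side (108 mm from the base's middle, 12 mm thick, rim radius 60 mm). Its rim has three notches: at 0, 30 and 45 degrees from straight up toward the front (-x).
- tilt_table (a joint): tilt of the bright steel plate (140 x 190 x 20 mm; top face 45 mm above the hinge axis when level), rad: 0 level, 0.524 in the 30 degree notch, 0.785 in the 45 degree notch. Grows as the front (-x) edge goes down and the top face turns to the front. Hinge friction 0.14 N m: the plate stays where it is left.
- index_ring (a joint): how far the spring index pin is pulled out, m: 0 fully home in a notch, about 0.008 resting on the rim, 0.014 the end of travel. The spring pushes it home with 5 N (8.5 N fully out). Out by 0.009 or more it passes from notch to notch; let go with its tip within about 3 mm of a notch's middle it drops in by itself.
- ring_center (a point): centre of the steel pull ring (36 mm outside, 8 mm round wire) on the index pin, above the plate's -y edge on a bracket that tilts with the plate. Axes as the plate: z is the pull, straight away from sector_center, 117 mm from it with the pin home; the ring lies in y-z (y along the hinge), so pinch its 8 mm along x. The bracket's nut ends 30 mm below the ring's centre.
- slot_mid (a point): middle of the plate's T-slot, in the top face; axes as the plate: x up the slope, y along slot and hinge, z out of the face. Mouth 14 mm wide, 140 mm long, ends closed; lips 6 mm thick, under them a space 34 mm wide, 10 mm deep. Seen from the hinge in plate axes: x -38, z +45 mm; y is +15 mm from the base's middle, so the ring stands 123 mm away toward -y.
- t_stop: loose quarter-turn stop, 0.12 kg: steel bar 76 x 26 x 10 mm (long along its x), black grip 44 x 16 x 36 mm on it (top 46 mm up), held across the 16 mm. Origin: middle of the bar's underside, z up. Below: 10 mm round shank and a hammer head 26 mm along its y, 10 mm along its x, from 7.5 to 13.5 mm under the bar. Locked: x along the slot (either way), origin in the plate's top face.
- keeper: fixed wooden block 70 x 95 x 34 mm, to the left or right of the angle table; origin: centre of its underside. The stop stands in it at the start: head in a pocket 20 x 34 mm, 22 mm deep (34 along the block's y), bar resting on the block's top along its x.
- tape_measure: yellow tape measure 42 x 75 x 65 mm, a bystander standing on the other side from the keeper; origin under its centre.
- offcut_1: light wooden offcut 45 x 100 x 22 mm lying flat near the bench's front, a bystander; origin under its centre.
- chisel_3: chisel with a red handle, 26 x 255 x 29 mm, lying flat, a bystander; origin under its middle.
Things that resemble listed ones, but are neither listed nor needed, are in the scene too. Several things have the shape of the t_stop; the one meant has the colours described above.

How it is judged:
At the end, for the whole second after the job is handed in: Plate in the 30 degree notch (within 0.03 rad), index pin home (out under 3 mm); stop flat on the plate (3 mm, 0.1 rad), centred on the slot (5 mm), bar along it (15 degrees), head under the lips; all at rest; tape measure, offcut and red chisel within 30 mm of their places (value of joint tilt_table between 0.494 and 0.554 rad and value of joint index_ring below 0.003 m and x of t_stop in the frame of slot_mid between -0.005 and 0.005 m and y of t_stop in the frame of slot_mid between -0.065 and 0.065 m and z of t_stop in the frame of slot_mid between -0.003 and 0.003 m and angle between the x axis of t_stop and the y axis of slot_mid, either way round below 0.26 rad and angle between the z axis of t_stop and the z axis of slot_mid, either way round below 0.1 rad and linear speed of t_stop below 0.02 m/s and velocity of joint tilt_table between -0.05 and 0.05 rad/s and distance of each of tape_measure, offcut_1, chisel_3 from where it was at the start of the episode below 0.03 m); the robot touches nothing.
It fails at once if tape measure, offcut or red chisel knocked away by more than 50 mm (distance of any of tape_measure, offcut_1, chisel_3 from where it was at the start of the episode above 0.05 m).
It also fails if it takes over 58 s, if anything falls off the work surface, if the arm or the gripper's body presses on something with over 40 N, if the wrist force passes 120 N, or if a joint passes its speed limit or range.

## Working session

There is one attempt and no reset: what is moved stays moved. The work goes in short steps, Python scripts to look and compute and a shell command to move; the robot and the scene stay as the last step left them, time stands still between calls to the robot, and variables do not carry over. Pictures are saved under pics/ and viewed, about 8 in all and at most 12, crops included, and the job is handed in when it is done.

```bash
mkdir -p pics
cat > h.py <<'E'
import numpy as np, cv2
from plant import robot
from scipy.spatial.transform import Rotation as R
def snap(n):
    info=robot.camera_info(n); im,d=robot.read_camera(n); return im,d,info
def save(n,im): cv2.imwrite('pics/'+n+'.png',cv2.cvtColor(im,cv2.COLOR_RGB2BGR))
def fpx(info): return 200/np.tan(np.radians(info['vertical_fov'])/2)
def pts(d,info):
    f=fpx(info); v,u=np.mgrid[0:d.shape[0],0:d.shape[1]]
    P=np.stack([(u-info['cx'])/f*d,-(v-info['cy'])/f*d,-d],-1)
    T=np.array(info['cam_to_world']); return P@T[:3,:3].T+T[:3,3]
def ray(info,u,v):
    f=fpx(info);T=np.array(info['cam_to_world'])
    return T[:3,3],T[:3,:3]@np.array([(u-info['cx'])/f,-(v-info['cy'])/f,-1])
def onz(info,u,v,z):
    o,r=ray(info,u,v); return o+r*(z-o[2])/r[2]
E
python3 - <<'E'
from h import *
for n in ['top','side']:
    im,d,i=snap(n); save(n+'0',im); print(n,i); np.savez(n+'0.npz',im=im,d=d)
print(robot.read_state())
E
```

```text
top {'vertical_fov': 56.786612047949504, 'cx': 320.4161562998988, 'cy': 203.74465545822727, 'cam_to_world': array([[ 0.02469805,  0.99398913, -0.10665654,  0.38981897],
       [-0.99950392,  0.02246675, -0.02207171,  0.05640115],
       [-0.01954282,  0.10714876,  0.99405092,  1.08613787],
       [ 0.        ,  0.        ,  0.        ,  1.        ]])}
side {'vertical_fov': 48.92506514280986, 'cx': 317.37873866105815, 'cy': 201.49884037637486, 'cam_to_world': array([[-0.84719239,  0.15766501, -0.50735274, -0.08033726],
       [-0.53067066, -0.29707866,  0.79380912,  1.03697983],
       [-0.02556775,  0.94174626,  0.33535098,  0.5323385 ],
       [ 0.        ,  0.        ,  0.        ,  1.        ]])}
{'t': 0.1, 'q': array([ 1.21259747e+00,  1.31084521e-01,  1.48912368e+00,  1.03988240e-05,
        1.52300990e+00, -8.54313897e-02]), 'dq': array([ 0.00055539, -0.00172228, -0.0005104 ,  0.00016367,  0.00235815,
       -0.00029202]), 'joint_torque': array([ 1.24744132e-03, -5.61345434e+01, -4.93095195e+01,  7.70036923e-02,
        2.92164052e-02, -1.18737395e-05]), 'tool_pos': array([0.16145688, 0.57735323, 0.21771866]), 'orientation': array([-4.27085749e-01, -3.11205488e+00,  2.48681541e-03]), 'force': array([-0.37726451,  0.62765549,  1.17943528]), 'wrist_torque': array([-0.00684502, -0.01461261,  0.02170582]), 'opening': 0.09319622778664696}
```

View pics/top0.png

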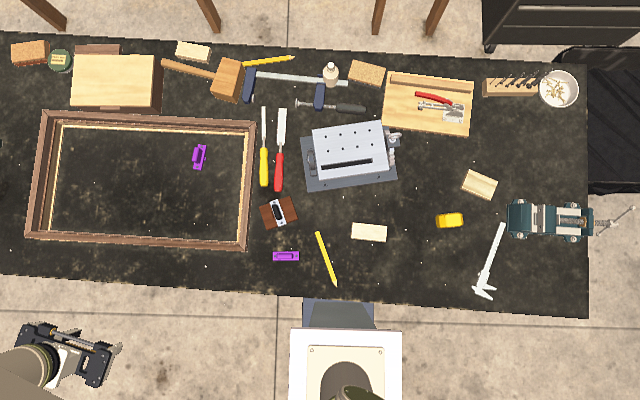

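View pics/side0.png

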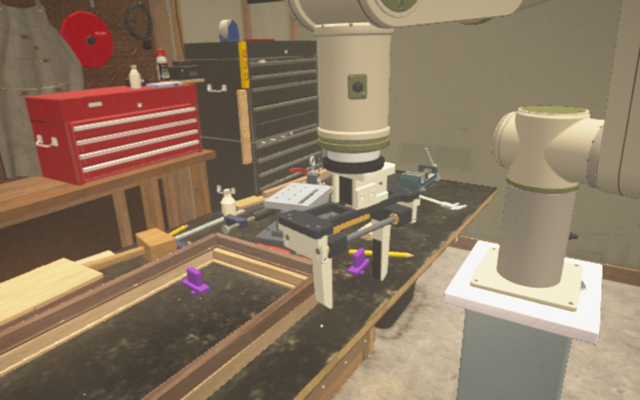

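Top view: the candidates for the t_stop are the steel bar with black grip in the brown keeper at (278,212), and purple look-alikes at (199,157) and (286,256). By the description I take the steel and black one at (278,212). The plate is at (350,150), the ring near (393,138), the tape at (450,220), the offcut at (369,231) and the red chisel at (280,150).

Run:
```python
from h import *
z=np.load('top0.npz'); im,d=z['im'],z['d']; info=robot.camera_info('top')
P=pts(d,info)
c=np.vstack([cv2.resize(im[110:200,290:410],None,fx=5,fy=5,interpolation=cv2.INTER_CUBIC)])
k=cv2.resize(im[185:265,255:345],None,fx=5,fy=5,interpolation=cv2.INTER_CUBIC)
k=cv2.copyMakeBorder(k,0,c.shape[0]-k.shape[0],0,0,cv2.BORDER_CONSTANT)
save('crop0',cv2.resize(np.hstack([c,k]),(798,342)))
np.set_printoptions(precision=4,suppress=True)
def rect(mask,name,hz):
    m=mask.astype(np.uint8); n,l,s,ce=cv2.connectedComponentsWithStats(m)
    j=1+np.argmax(s[1:,4]); cn,_=cv2.findContours((l==j).astype(np.uint8),0,1); cn=max(cn,key=cv2.contourArea)
    w=np.array([onz(info,u,v,hz)[:2] for u,v in cn[:,0]],np.float32)
    r=cv2.minAreaRect(w); print(name,s[j,4],r, 'zmed',np.median(P[l==j][:,2]))
V,U=np.mgrid[0:400,0:640]
Z=P[...,2]
box=(U>295)&(U<405)&(V>105)&(V<200)
rect(box&(Z>.1)&(Z<.118),'plate',.11)
rect(box&(Z>.008)&(Z<.118)&(U<410),'base+plate',.012)
kb=(U>255)&(U<302)&(V>190)&(V<238)
rect(kb&(Z>.02)&(Z<.06),'keeper',.034)
g=im.max(2)
rect(kb&(Z>.07)&(Z<.09),'grip',.08)
rect(kb&(g>150)&(im.min(2)>120),'bar',.044)
hsv=cv2.cvtColor(im,cv2.COLOR_RGB2HSV)
dark=(U>315)&(U<378)&(V>150)&(V<180)&(g<90); rect(dark,'slot',.11)
ys=(Z>.14)&(Z<.25)&(U>370)&(U<410)&(V>110)&(V<165)
print('ring',P[ys].min(0),P[ys].max(0),np.median(P[ys],0),ys.sum())
```

```text
plate 3425 ((0.6453729271888733, -0.0072834789752960205), (0.14176616072654724, 0.20928217470645905), 9.692152976989746) zmed 0.10902445058639121
base+plate 5783 ((0.6756240725517273, -0.020215734839439392), (0.22531826794147491, 0.3245883882045746), 9.80807876586914) zmed 0.10717545990713706
keeper 728 ((0.47619035840034485, 0.20080086588859558), (0.07658454775810242, 0.0950293093919754), 20.735801696777344) zmed 0.03382769744359737
grip 90 ((0.47471338510513306, 0.19944989681243896), (0.04299188777804375, 0.016287678852677345), 22.532686233520508) zmed 0.07848616336761172
bar 126 ((0.4741939306259155, 0.19990529119968414), (0.07611575722694397, 0.025562269613146782), 21.534637451171875) zmed 0.043295654649493476
slot 193 ((0.6033374667167664, 0.012170322239398956), (0.010312281548976898, 0.13491320610046387), 9.687149047851562) zmed 0.09365735991505753
ring [ 0.6465 -0.1235  0.1401] [ 0.6787 -0.0872  0.2011] [ 0.6604 -0.1035  0.1685] 144
```

View pics/crop0.png

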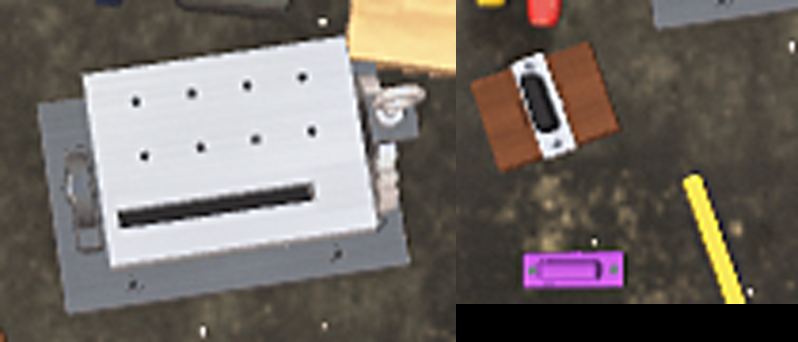

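The crop confirms it: steel bar and black grip in the brown block. The sizes agree too (bar 76x25.6, slot 135 long, ring top at z 0.201). Next is a helper that works out constant-screw rows, then a look with the wrist camera above the stop.

```bash
cat >> h.py <<'E'
from scipy.linalg import logm,expm
np.set_printoptions(precision=4,suppress=True)
def pose():
    s=robot.read_state(); T=np.eye(4); T[:3,:3]=R.from_rotvec(s['orientation']).as_matrix(); T[:3,3]=s['tool_pos']; return T
def down(p,jaw_deg):   # tool down, jaw (tool y) at jaw_deg
    a=np.radians(jaw_deg); y=np.array([np.cos(a),np.sin(a),0]); z=np.array([0,0,-1.]); T=np.eye(4)
    T[:3,:3]=np.c_[np.cross(y,z),y,z]; T[:3,3]=p; return T
def rows(T,n,C=None):
    C=pose() if C is None else C
    E=expm(np.real(logm(np.linalg.inv(C)@T))/n)
    print(n,'rows mm',E[:3,3]*1000,'rad',R.from_matrix(E[:3,:3]).as_rotvec())
    s=robot.read_state(); print('t',s['t'],'pos',s['tool_pos'],'F',s['force'],'open',s['opening'],'q',s['q'])
E
python3 - <<'E'
from h import *
rows(down([.4745,.1997,.20],111.5),12)
E
```

```text
12 rows mm [-25.7622 -32.6573   1.5006] rad [-0.0001 -0.0001 -0.054 ]
t 0.1 pos [0.1615 0.5774 0.2177] F [-0.3773  0.6277  1.1794] open 0.09319622778664696 q [ 1.2126  0.1311  1.4891  0.      1.523  -0.0854]
```

```bash
python3 -m pendant '[{"translation":[-25.8,-32.7,1.5],"twist":[0,0,-0.054],"grip":1},{"translation":[-25.8,-32.7,1.5],"twist":[0,0,-0.054],"grip":1},{"translation":[-25.8,-32.7,1.5],"twist":[0,0,-0.054],"grip":1},{"translation":[-25.8,-32.7,1.5],"twist":[0,0,-0.054],"grip":1},{"translation":[-25.8,-32.7,1.5],"twist":[0,0,-0.054],"grip":1},{"translation":[-25.8,-32.7,1.5],"twist":[0,0,-0.054],"grip":1},{"translation":[-25.8,-32.7,1.5],"twist":[0,0,-0.054],"grip":1},{"translation":[-25.8,-32.7,1.5],"twist":[0,0,-0.054],"grip":1},{"translation":[-25.8,-32.7,1.5],"twist":[0,0,-0.054],"grip":1},{"translation":[-25.8,-32.7,1.5],"twist":[0,0,-0.054],"grip":1}]'
python3 - <<'E'
from h import *
rows(down([.4745,.1997,.20],111.5),7)
E
```

```text
t: 1.1
tool_pos: [0.4115, 0.2384, 0.1967]
orientation: [0.464, -3.1, 0.01]
force: [0.0, 0.9, 0.5]
opening: 0.0931
7 rows mm [-6.7135 -8.1476 -0.4715] rad [-0.0008 -0.0011 -0.0111]
t 1.1 pos [0.4115 0.2384 0.1967] F [0.0207 0.8653 0.4723] open 0.09313860190748345 q [ 0.4208 -0.1921  1.844  -0.0046  1.4979 -1.4471]
```

```bash
python3 -m pendant '[{"translation":[-6.7,-8.1,-0.5],"twist":[0,0,-0.011],"grip":0.1},{"translation":[-6.7,-8.1,-0.5],"twist":[0,0,-0.011],"grip":0.1},{"translation":[-6.7,-8.1,-0.5],"twist":[0,0,-0.011],"grip":0.1},{"translation":[-6.7,-8.1,-0.5],"twist":[0,0,-0.011],"grip":0.1},{"translation":[-6.7,-8.1,-0.5],"twist":[0,0,-0.011],"grip":0.1},{"translation":[-6.7,-8.1,-0.5],"twist":[-0.004,-0.004,-0.011],"grip":0.1},{"translation":[-6.7,-8.1,-0.5],"twist":[-0.004,-0.004,-0.011],"grip":0.1},{"translation":[0,0,0],"twist":[0,0,0],"grip":0.1},{"translation":[0,0,0],"twist":[0,0,0],"grip":0.1},{"translation":[0,0,0],"twist":[0,0,0],"grip":0.1}]'
python3 - <<'E'
from h import *
T=pose(); im,d,i=snap('wrist'); save('w1',im); np.savez('w1.npz',im=im,d=d,T=T,c=i['cam_to_world'])
print(i['vertical_fov'],i['cx'],i['cy'],np.linalg.inv(T)@i['cam_to_world'])
rows(down([.4745,.1997,.05],111.5),10)
P=pts(d,i); Z=P[...,2]
for n,lo,hi,h in [('grip',.072,.09,.08),('bar',.039,.05,.044),('keeper',.028,.0385,.034)]:
    m=((Z>lo)&(Z<hi)&(abs(P[...,0]-.4745)<.07)&(abs(P[...,1]-.2)<.07)).astype(np.uint8)
    cn,_=cv2.findContours(m,0,1); 
    if not cn: print(n,'none'); continue
    cn=np.vstack([c for c in cn if cv2.contourArea(c)>100])
    w=np.array([onz(i,u,v,h)[:2] for u,v in cn[:,0]],np.float32); print(n,m.sum(),cv2.minAreaRect(w),np.median(Z[m>0]),cv2.boundingRect(cn))
E
```

```text
t: 2.1
tool_pos: [0.4795, 0.1937, 0.1976]
orientation: [0.587, -3.081, -0.002]
force: [-0.4, 0.1, 0.7]
opening: 0.0512
64.7315653989803 317.55981115122455 198.9752215355313 [[-0.0004  0.9698  0.2441  0.0675]
 [ 1.      0.0004  0.     -0.0001]
 [-0.0001  0.2441 -0.9698 -0.1659]
 [ 0.      0.      0.      1.    ]]
10 rows mm [ 0.2071  0.7084 14.7655] rad [ 0.0002 -0.0004  0.0001]
t 2.15 pos [0.4794 0.1938 0.1976] F [ 0.4378  0.1697 -0.395 ] open 0.05126670903523773 q [ 0.2835 -0.0799  1.7404  0.002   1.4856 -1.664 ]
grip 748 ((0.4754475951194763, 0.19984611868858337), (0.04260070621967316, 0.014979647472500801), 21.52126693725586) 0.07896724123728574 (317, 171, 17, 46)
bar 967 ((0.47689175605773926, 0.19999754428863525), (0.0751204639673233, 0.0251766350120306), 22.34821891784668) 0.04353209327844121 (312, 151, 25, 72)
keeper 4027 ((0.47726425528526306, 0.20123876631259918), (0.06999273598194122, 0.09498727321624756), 20.61998748779297) 0.03364459054392466 (280, 153, 91, 66)
```

View pics/w1.png

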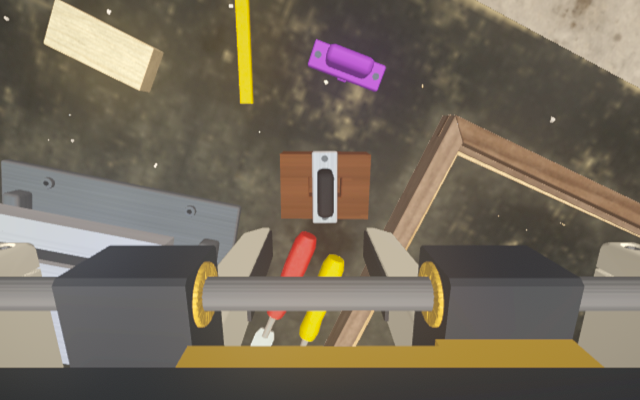

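The wrist view shows the stop at (325,187), aligned with the tool and between the fingers. The chisels lie beyond it at (295,255), well below the gripper's reach. The two views agree within about 2 mm, so I descend.

```bash
python3 - <<'E'
from h import *
rows(down([.4757,.1999,.051],111.3),10)
E
python3 -m pendant '[{"translation":[1,3.5,0],"twist":[0,0,0],"grip":0.1},{"translation":[0.4,3.5,16],"twist":[0,0,0],"grip":0.1},{"translation":[0,0,16],"twist":[0,0,0],"grip":0.1},{"translation":[0,0,16],"twist":[0,0,0],"grip":0.1},{"translation":[0,0,16],"twist":[0,0,0],"grip":0.1},{"translation":[0,0,16],"twist":[0,0,0],"grip":0.1},{"translation":[0,0,16],"twist":[0,0,0],"grip":0.1},{"translation":[0,0,16],"twist":[0,0,0],"grip":0.1},{"translation":[0,0,16],"twist":[0,0,0],"grip":0.1},{"translation":[0,0,16],"twist":[0,0,0],"grip":0.1}]'
python3 - <<'E'
from h import *
rows(down([.4757,.1999,.051],111.3),3)
E
```

```text
10 rows mm [ 0.0894  0.6829 14.6651] rad [ 0.0002 -0.0004  0.0005]
t 2.15 pos [0.4794 0.1938 0.1976] F [ 0.4378  0.1697 -0.395 ] open 0.05126670903523773 q [ 0.2835 -0.0799  1.7404  0.002   1.4856 -1.664 ]
t: 3.15
tool_pos: [0.4694, 0.2042, 0.0417]
orientation: [0.594, -3.08, -0.004]
force: [-0.3, -0.0, -0.5]
opening: 0.0507
3 rows mm [-1.4129 -2.1061 -3.111 ] rad [ 0.0011 -0.0015  0.0031]
t 3.15 pos [0.4694 0.2042 0.0417] F [-0.3225 -0.0427 -0.503 ] open 0.05070015039615953 q [ 0.308   0.0612  1.8996  0.0032  1.1856 -1.6451]
```

```bash
python3 -m pendant '[{"translation":[-0.8,-2,-3],"twist":[0,0,0],"grip":0.1},{"translation":[-0.8,-1,-3],"twist":[0,0,0],"grip":0.1},{"translation":[-0.8,-1,-1],"twist":[0,0,0],"grip":0.1},{"translation":[0,0,0],"twist":[0,0,0],"grip":0.1},{"translation":[0,0,0],"twist":[0,0,0],"grip":-1},{"translation":[0,0,0],"twist":[0,0,0],"grip":-1},{"translation":[0,0,0],"twist":[0,0,0],"grip":-1},{"translation":[0,0,0],"twist":[0,0,0],"grip":-1},{"translation":[0,0,0],"twist":[0,0,0],"grip":-1},{"translation":[0,0,0],"twist":[0,0,0],"grip":-1}]' 30
python3 - <<'E'
from h import *
rows(down([.4757,.1999,.051],111.3),3)
E
```

```text
t: 4.15
tool_pos: [0.472, 0.2018, 0.0485]
orientation: [0.595, -3.078, -0.004]
force: [0.4, 0.4, -1.0]
opening: 0.0151
3 rows mm [-0.9283 -1.0325 -0.8393] rad [ 0.0011 -0.0019  0.0034]
t 4.15 pos [0.472  0.2018 0.0485] F [ 0.4276  0.438  -0.9612] open 0.015109657836127433 q [ 0.3019  0.0562  1.8909  0.0032  1.2003 -1.6521]
```

Gripped at 15.1 mm. The stop sits about 2.8 mm toward -x in the tool. Now I lift it straight out.

```bash
python3 -m pendant '[{"translation":[0,0,-8],"twist":[0,0,0],"grip":-1},{"translation":[0,0,-16],"twist":[0,0,0],"grip":-1},{"translation":[0,0,-20],"twist":[0,0,0],"grip":-1},{"translation":[0,0,-20],"twist":[0,0,0],"grip":-1},{"translation":[0,0,-20],"twist":[0,0,0],"grip":-1},{"translation":[0,0,-20],"twist":[0,0,0],"grip":-1},{"translation":[0,0,-20],"twist":[0,0,0],"grip":-1},{"translation":[0,0,-20],"twist":[0,0,0],"grip":-1},{"translation":[0,0,-10],"twist":[0,0,0],"grip":-1},{"translation":[0,0,0],"twist":[0,0,0],"grip":-1}]' 40
python3 - <<'E'
from h import *
rows(down([.523,-.0015,.215],99.7),10)
E
```

```text
t: 5.15
tool_pos: [0.4704, 0.201, 0.2096]
orientation: [0.594, -3.073, -0.003]
force: [-0.5, -0.4, -0.6]
opening: 0.0157
10 rows mm [  0.6756 -20.946   -0.5772] rad [ 0.0003 -0.0011  0.0213]
t 5.15 pos [0.4704 0.201  0.2096] F [-0.508  -0.3867 -0.5705] open 0.015723533736663117 q [ 0.3011 -0.0948  1.7326  0.0032  1.5152 -1.652 ]
```

```bash
python3 -m pendant '[{"translation":[0.7,-12,-0.6],"twist":[0,-0.001,0.021],"grip":-1},{"translation":[0.7,-23,-0.6],"twist":[0,-0.001,0.021],"grip":-1},{"translation":[0.7,-25,-0.6],"twist":[0,-0.001,0.021],"grip":-1},{"translation":[0.7,-25,-0.6],"twist":[0,-0.001,0.021],"grip":-1},{"translation":[0.7,-25,-0.6],"twist":[0,-0.001,0.021],"grip":-1},{"translation":[0.7,-25,-0.6],"twist":[0,-0.001,0.021],"grip":-1},{"translation":[0.7,-25,-0.6],"twist":[0,-0.001,0.021],"grip":-1},{"translation":[0.7,-25,-0.6],"twist":[0,-0.001,0.021],"grip":-1},{"translation":[0.7,-12,-0.6],"twist":[0,-0.001,0.021],"grip":-1},{"translation":[0,0,0],"twist":[0,0,0.02],"grip":-1}]'
python3 - <<'E'
from h import *
T=pose(); im,d,i=snap('wrist'); save('w2',im); np.savez('w2.npz',im=im,d=d,T=T,c=i['cam_to_world'])
rows(down([.6033,.0122,.215],99.7),10)
P=pts(d,i); V,U=np.mgrid[0:400,0:640]
L=np.einsum('ij,hwj->hwi',np.linalg.inv(T)[:3,:3],P-T[:3,3])
m=(abs(P[...,2]-.11)<.006).astype(np.uint8); print('plate px',m.sum(),cv2.boundingRect(m), np.median(P[m>0][:,2]))
E
```

```text
t: 6.15
tool_pos: [0.5165, -0.0029, 0.201]
orientation: [0.243, -3.111, -0.002]
force: [-0.1, 0.2, -2.1]
opening: 0.0157
10 rows mm [-8.7986  0.0182 -1.518 ] rad [ 0.0004 -0.0022 -0.0014]
t 6.2 pos [ 0.5163 -0.0021  0.2009] F [-0.3912  0.3322 -0.893 ] open 0.015662444984992537 q [-0.1019 -0.0653  1.7208 -0.0021  1.5081 -1.8275]
plate px 1581 (291, 310, 54, 36) 0.109617790789096
```

View pics/w2.png

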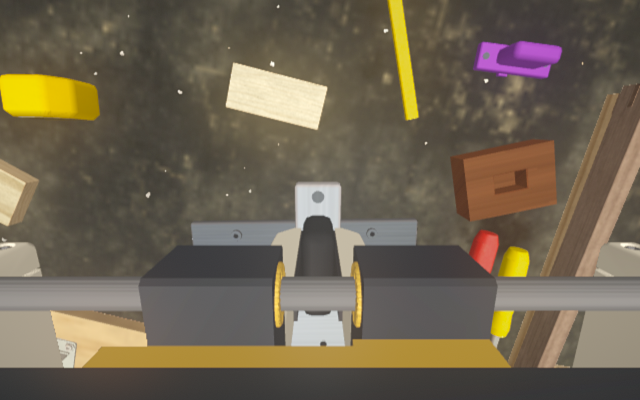

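The wrist camera looks toward the robot, so the slot is hidden behind the gripper. I move past it to look back, and check the stop's place in the hand from the bar's end at (318,183).

```bash
python3 -m pendant '[{"translation":[-12,0,-6],"twist":[0,-0.003,0],"grip":-1},{"translation":[-22,0,-5],"twist":[0,-0.003,0],"grip":-1},{"translation":[-24,0,-5],"twist":[0,-0.003,-0.003],"grip":-1},{"translation":[-24,0,-5],"twist":[0,-0.003,-0.003],"grip":-1},{"translation":[-24,0,-5],"twist":[0,-0.003,-0.003],"grip":-1},{"translation":[-24,0,-5],"twist":[0,-0.003,-0.003],"grip":-1},{"translation":[-24,0,-5],"twist":[0,-0.003,0],"grip":-1},{"translation":[-20,0,-3],"twist":[0,0,0],"grip":-1},{"translation":[-12,0,0],"twist":[0,0,0],"grip":-1},{"translation":[0,0,0],"twist":[0,0,0],"grip":-1}]'
python3 - <<'E'
from h import *
T=pose(); im,d,i=snap('wrist'); save('w3',im); np.savez('w3.npz',im=im,d=d,T=T,c=i['cam_to_world'])
print('cols',T[:3,:3])
rows(down([.6033,.0122,.215],99.7),10)
z=np.load('w2.npz'); j=dict(i); j['cam_to_world']=z['c']
for u,v in [(297,183),(340,183)]:
    o,r=ray(j,u,v); Ti=np.linalg.inv(z['T']); o=Ti[:3,:3]@o+Ti[:3,3]; r=Ti[:3,:3]@r; print('bar end in tool',o+r*(.0045-o[2])/r[2])
E
```

```text
t: 7.2
tool_pos: [0.7027, 0.0437, 0.233]
orientation: [0.274, -3.121, -0.015]
force: [0.3, 0.2, -1.6]
opening: 0.0156
cols [[-0.9847 -0.174  -0.0094]
 [-0.174   0.9847  0.009 ]
 [ 0.0077  0.0105 -0.9999]]
10 rows mm [10.2629 -1.4238  1.8331] rad [ 0.0011 -0.0008  0.0006]
t 7.25 pos [0.7021 0.0438 0.233 ] F [-0.5448 -0.0355 -1.1944] open 0.015770010262896025 q [-0.0154  0.4187  1.1221  0.0088  1.6108 -1.7609]
bar end in tool [ 0.0337 -0.0114  0.0045]
bar end in tool [0.0337 0.0122 0.0045]
```

View pics/w3.png

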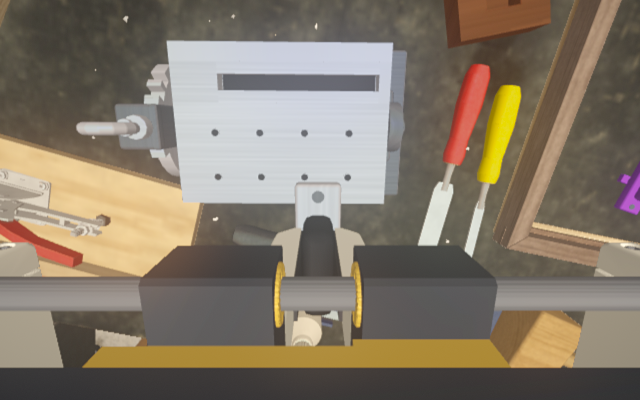

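Run:
```python
from h import *
z=np.load('w3.npz'); im=z['im']; i=robot.camera_info('wrist'); i['cam_to_world']=z['c']; T=z['T']; g=im.max(2)
V,U=np.mgrid[0:400,0:640]
def rc(m,h):
    cn,_=cv2.findContours(m.astype(np.uint8),0,1); c=max(cn,key=cv2.contourArea)
    w=np.array([onz(i,u,v,h)[:2] for u,v in c[:,0]],np.float32); return cv2.boundingRect(c),cv2.minAreaRect(w)
print('slot',rc((g<130)&(U>205)&(U<387)&(V>62)&(V<102),.11))
print('plate',rc((g>165)&(U>160)&(U<400)&(V>35)&(V<180),.11))
P=pts(z['d'],i); m=(abs(P[...,2]-.11)<.005)&(V<200); print('plate z',np.median(P[m][:,2]), 'tiltfit',np.linalg.lstsq(np.c_[P[m][:,:2],np.ones(m.sum())],P[m][:,2],rcond=None)[0])
# ring
rm=(P[...,2]>.17)&(U<150)&(V>100)&(V<160); print('ring',P[rm].min(0),P[rm].max(0),np.median(P[rm],0),rm.sum())
# bar in tool frame from depth (both pictures)
for n in ['w2','w3']:
    z=np.load(n+'.npz'); j=dict(i); j['cam_to_world']=z['c']; T=z['T']; Q=(pts(z['d'],j)-T[:3,3])@T[:3,:3]
    b=(U>285)&(U<350)&(V>170)&(V<235)&(Q[...,2]>-.06)&(Q[...,2]<.02)
    bb=b&(V<215)&(abs(Q[...,1])<.02); top=bb&(V>184)&(V<212)
    q=Q[bb]; 
    print(n,'rows',V[bb].min(),'cols',U[top].min(),U[top].max(),'x max',np.percentile(q[:,0],99),'y',q[:,1].min(),q[:,1].max(),'plane',np.linalg.lstsq(np.c_[Q[top&(im.max(2)>120)][:,:2],np.ones((top&(im.max(2)>120)).sum())],Q[top&(im.max(2)>120)][:,2],rcond=None)[0])
```

```text
slot ((223, 74, 152, 17), ((0.6069400906562805, 0.011492244899272919), (0.012364334426820278, 0.13111959397792816), 9.62918758392334))
plate ((161, 41, 232, 139), ((0.6367837190628052, -0.007095865905284882), (0.11749498546123505, 0.20642328262329102), 9.894227981567383))
plate z 0.10976109890713759 tiltfit [-0.0029 -0.0008  0.1116]
ring [ 0.6377 -0.1197  0.1734] [0.6702 0.0304 0.3994] [ 0.6636 -0.0953  0.1962] 806
w2 rows 182 cols 295 340 x max 0.03334132992919815 y -0.012974329737170085 0.012752041398395392 plane [-0.0004  0.0045  0.0049]
w3 rows 182 cols 295 340 x max 0.03329603095487616 y -0.013012943878604745 0.01274688569332749 plane [0.0062 0.0013 0.0048]
```

Run:
```python
from h import *
z=np.load('w3.npz'); i=robot.camera_info('wrist'); i['cam_to_world']=z['c']
g=z['im'].astype(int).mean(2)
print(np.r_[36:48],g[36:48,240:360].mean(1).round()); print('slot rows 66+',g[66:98,240:360].mean(1).round())
bx=np.array([np.cos(.169),np.sin(.169)])
for v in (41,72,74,91,92): print(v,onz(i,300,v,.11)[:2]@bx)
t=np.load('top0.npz'); it=robot.camera_info('top'); gt=t['im'].astype(int).mean(2)
for u in (330,345,360):
    print(u,'top rows 150+',gt[150:190,u].round())
for u,v in ((345,158),(345,162),(345,166),(345,177)): print(v,onz(it,u,v,.11)[:2]@bx)
```

```text
[36 37 38 39 40 41 42 43 44 45 46 47] [100. 100. 100. 100. 101. 131. 186. 210. 211. 211. 211. 211.]
slot rows 66+ [211. 212. 212. 210. 210. 213. 216. 200. 155. 114. 105. 105. 106. 106.
 106. 106. 106. 107. 107. 107. 107. 107. 106. 108. 143. 194. 212. 211.
 212. 213. 213. 213.]
41 0.5675446462424213
72 0.5919836246427582
74 0.5935969306052502
91 0.607495513320679
92 0.6083235607431245
330 top rows 150+ [228. 228. 226. 227. 224. 227. 224. 224. 224. 223. 225. 226. 231. 222.
 117.  44.  47.  47.  28. 227. 235. 225. 224. 225. 225. 225. 228. 236.
 177. 129. 121. 124. 123. 123. 125. 127. 126. 127. 130.  88.]
345 top rows 150+ [227. 226. 225. 227. 226. 226. 226. 227. 225. 226. 231. 204.  95.  41.
  49.  44.  77. 226. 231. 223. 223. 224. 223. 224. 226. 236. 156. 122.
 124. 127. 125. 129. 129. 131. 127. 127. 131.  83.  76.  86.]
360 top rows 150+ [228. 230. 228. 228. 231. 229. 227. 227. 235. 187.  86.  46.  49.  36.
 127. 229. 231. 223. 225. 226. 225. 225. 230. 218. 149. 122. 123. 128.
 127. 129. 127. 128. 127. 129. 127.  79.  57.  62.  64.  70.]
158 0.6133163310381157
162 0.6025009734304939
166 0.5917110689769148
177 0.5621693433540375
```

Both cameras give the same relation between stop and slot: TCP 0.5957 m along the plate's x, although their absolute values differ by 3 mm. The front edge to slot distance of 32 mm matches too. I move above the slot.

Run:
```python
from h import *
rows(down([.6023,.0115,.165],99.65),8)
```

```text
8 rows mm [12.9374 -1.8859  8.5425] rad [ 0.0013 -0.001   0.0008]
t 7.25 pos [0.7021 0.0438 0.233 ] F [-0.5448 -0.0355 -1.1944] open 0.015770010262896025 q [-0.0154  0.4187  1.1221  0.0088  1.6108 -1.7609]
```

```bash
python3 -m pendant '[{"translation":[10,-1.9,4],"twist":[0.0013,-0.001,0.001],"grip":-1},{"translation":[15,-1.9,8],"twist":[0.0013,-0.001,0.001],"grip":-1},{"translation":[15,-1.9,8],"twist":[0.0013,-0.001,0.001],"grip":-1},{"translation":[15,-1.9,8],"twist":[0.0013,-0.001,0.001],"grip":-1},{"translation":[15,-1.9,8],"twist":[0.0013,-0.001,0.001],"grip":-1},{"translation":[15,-1.9,8],"twist":[0.0013,-0.001,0.001],"grip":-1},{"translation":[10,-1.9,8],"twist":[0.0013,-0.001,0.001],"grip":-1},{"translation":[4,-1,5],"twist":[0.0013,-0.001,0.001],"grip":-1},{"translation":[0,0,0],"twist":[0,0,0],"grip":-1},{"translation":[0,0,0],"twist":[0,0,0],"grip":-1}]'
python3 - <<'E'
from h import *
rows(down([.6023,.0115,.145],99.65),5)
E
```

```text
t: 8.25
tool_pos: [0.5949, 0.0184, 0.1727]
orientation: [0.269, -3.126, -0.003]
force: [0.5, -0.3, -0.8]
opening: 0.016
5 rows mm [-1.2424 -1.6094  5.5256] rad [ 0.0004 -0.0008  0.0006]
t 8.25 pos [0.5949 0.0184 0.1727] F [ 0.4986 -0.2697 -0.7634] open 0.015991480224174476 q [-0.0561  0.1465  1.5549  0.0013  1.4445 -1.7986]
```

```bash
python3 -m pendant '[{"translation":[-1.5,-2,3],"twist":[0,-0.001,0.001],"grip":-1},{"translation":[-1.5,-2,4],"twist":[0,-0.001,0.001],"grip":-1},{"translation":[-1.5,-2,4],"twist":[0,-0.001,0.001],"grip":-1},{"translation":[-1,-1,4],"twist":[0,-0.001,0],"grip":-1},{"translation":[-0.5,-0.5,4],"twist":[0,0,0],"grip":-1},{"translation":[0,0,2],"twist":[0,0,0],"grip":-1},{"translation":[0,0,0],"twist":[0,0,0],"grip":-1},{"translation":[0,0,0],"twist":[0,0,0],"grip":-1},{"translation":[0,0,0],"twist":[0,0,0],"grip":-1},{"translation":[0,0,0],"twist":[0,0,0],"grip":-1}]'
python3 - <<'E'
from h import *
rows(down([.6023,.0115,.1255],99.65),5)
E
```

```text
t: 9.25
tool_pos: [0.6045, 0.0119, 0.1505]
orientation: [-0.264, 3.129, 0.004]
force: [0.2, 0.0, -0.6]
opening: 0.0157
5 rows mm [ 0.4532 -0.003   5.0001] rad [0.0004 0.0004 0.    ]
t 9.25 pos [0.6045 0.0119 0.1505] F [ 0.2105  0.014  -0.604 ] open 0.015728958212150354 q [-0.0667  0.1813  1.5574  0.0025  1.4016 -1.8066]
```

```bash
python3 -m pendant '[{"translation":[1.2,0,0],"twist":[0,0,0],"grip":-1},{"translation":[0.7,0,0],"twist":[0,0,0],"grip":-1},{"translation":[0,0,0],"twist":[0,0,0],"grip":-1},{"translation":[0,0,2],"twist":[0,0,0],"grip":-1},{"translation":[0,0,3],"twist":[0,0,0],"grip":-1},{"translation":[0,0,3],"twist":[0,0,0],"grip":-1},{"translation":[0,0,3],"twist":[0,0,0],"grip":-1},{"translation":[0,0,2],"twist":[0,0,0],"grip":-1},{"translation":[0,0,0],"twist":[0,0,0],"grip":-1},{"translation":[0,0,0],"twist":[0,0,0],"grip":-1}]'
python3 - <<'E'
from h import *
rows(down([.6023,.0115,.1255],99.65),5)
E
```

```text
t: 10.25
tool_pos: [0.6024, 0.0117, 0.1364]
orientation: [-0.265, 3.129, 0.004]
force: [-0.4, 0.9, -1.1]
opening: 0.0158
5 rows mm [ 0.0256 -0.0306  2.1707] rad [0.0004 0.0004 0.0001]
t 10.25 pos [0.6024 0.0117 0.1364] F [-0.4161  0.9322 -1.1028] open 0.015842946224253376 q [-0.0673  0.1867  1.5778  0.0026  1.3757 -1.8074]
```

```bash
python3 -m pendant '[{"translation":[0,0,2],"twist":[0,0,0],"grip":-1},{"translation":[0,0,2],"twist":[0,0,0],"grip":-1},{"translation":[0,0,2],"twist":[0,0,0],"grip":-1},{"translation":[0,0,2],"twist":[0,0,0],"grip":-1},{"translation":[0,0,1.5],"twist":[0,0,0],"grip":-1},{"translation":[0,0,0.8],"twist":[0,0,0],"grip":-1},{"translation":[0,0,0.3],"twist":[0,0,0],"grip":-1},{"translation":[0,0,0],"twist":[0,0,0],"grip":-1},{"translation":[0,0,0],"twist":[0,0,0],"grip":-1},{"translation":[0,0,0],"twist":[0,0,0],"grip":-1}]'
python3 - <<'E'
from h import *
rows(down([.6023,.0115,.125],99.65),5)
E
```

```text
t: 11.25
tool_pos: [0.6026, 0.0117, 0.1252]
orientation: [-0.265, 3.128, 0.003]
force: [0.0, 0.7, -1.8]
opening: 0.0158
5 rows mm [ 0.0731 -0.0183  0.0299] rad [0.0004 0.0005 0.0001]
t 11.25 pos [0.6026 0.0117 0.1252] F [ 0.0297  0.7175 -1.7796] open 0.015755763850894867 q [-0.0673  0.1964  1.588   0.0026  1.3553 -1.8074]
```

Run:
```python
from h import *
C=pose(); a=np.radians(9.65); bx=np.array([np.cos(a),np.sin(a),0]); by=np.array([-np.sin(a),np.cos(a),0])
S=C[:3,3]-.003*C[:3,0]; print(S)
rows(down(S+.003*by-[0,0,.0005],9.65),12)
```

```text
[0.6056 0.0122 0.1252]
12 rows mm [-0.0256  0.3916  0.0416] rad [0.0003 0.     0.1309]
t 11.25 pos [0.6026 0.0117 0.1252] F [ 0.0297  0.7175 -1.7796] open 0.015755763850894867 q [-0.0673  0.1964  1.588   0.0026  1.3553 -1.8074]
```

```bash
python3 -m pendant '[{"translation":[0,0.2,0.1],"twist":[0,0,0.06],"grip":-1},{"translation":[0,0.4,0],"twist":[0,0,0.13],"grip":-1},{"translation":[0,0.4,0],"twist":[0,0,0.13],"grip":-1},{"translation":[0,0.4,0],"twist":[0,0,0.13],"grip":-1},{"translation":[0,0.4,0],"twist":[0,0,0.13],"grip":-1},{"translation":[0,0.4,0],"twist":[0,0,0.13],"grip":-1},{"translation":[0,0.4,0],"twist":[0,0,0.13],"grip":-1},{"translation":[0,0.4,0],"twist":[0,0,0.13],"grip":-1},{"translation":[0,0.4,0],"twist":[0,0,0.13],"grip":-1},{"translation":[0,0.4,0],"twist":[0,0,0.12],"grip":-1}]'
python3 - <<'E'
from h import *
rows(down([.6056-.0005,.0122+.003,.125],9.65),3)
E
```

```text
t: 12.25
tool_pos: [0.6046, 0.0151, 0.126]
orientation: [1.639, 2.678, 0.006]
force: [-0.2, 0.3, -1.2]
opening: 0.0156
3 rows mm [-0.0393  0.1752  0.3404] rad [ 0.0014 -0.0004  0.1013]
t 12.25 pos [0.6046 0.0151 0.126 ] F [-0.2426  0.296  -1.2455] open 0.015622886350808088 q [-0.0615  0.1994  1.5829  0.0028  1.356  -0.5344]
```

```bash
python3 -m pendant '[{"translation":[0,0.2,0.1],"twist":[0,0,0.1],"grip":-1},{"translation":[0,0.2,0.1],"twist":[0,0,0.09],"grip":-1},{"translation":[0,0,0.1],"twist":[0,0,0.05],"grip":-1},{"translation":[0,0,0.1],"twist":[0,0,0],"grip":-1},{"translation":[0,0,0],"twist":[0,0,0],"grip":-1},{"translation":[0,0,0.4],"twist":[0,0,0],"grip":-1},{"translation":[0,0,0.4],"twist":[0,0,0],"grip":-1},{"translation":[0,0,0],"twist":[0,0,0],"grip":-1},{"translation":[0,0,0],"twist":[0,0,0],"grip":-1},{"translation":[0,0,0],"twist":[0,0,0],"grip":-1}]'
python3 - <<'E'
from h import *
rows(down([.6056-.0005,.0122+.003,.1245],9.65),3)
print(robot.read_state()['wrist_torque'])
E
```

```text
t: 13.25
tool_pos: [0.6052, 0.0153, 0.1252]
orientation: [1.959, 2.454, 0.007]
force: [0.0, -0.2, -2.0]
opening: 0.0159
3 rows mm [-0.0368 -0.0516  0.2296] rad [ 0.0015 -0.0006  0.0183]
t 13.25 pos [0.6052 0.0153 0.1252] F [ 0.0338 -0.2203 -2.031 ] open 0.015925211798395057 q [-0.0611  0.2012  1.5825  0.0028  1.3539 -0.285 ]
[-0.0895  0.0467  0.0284]
```

```bash
python3 -m pendant '[{"translation":[0,0,0.3],"twist":[0,0,0.03],"grip":-1},{"translation":[0,0,0.3],"twist":[0,0,0.02],"grip":-1},{"translation":[0,0,0],"twist":[0,0,0],"grip":-1},{"translation":[0,0,0],"twist":[0,0,0],"grip":0.1},{"translation":[0,0,0],"twist":[0,0,0],"grip":0.1},{"translation":[0,0,0],"twist":[0,0,0],"grip":0.1},{"translation":[0,0,0],"twist":[0,0,0],"grip":0.1},{"translation":[0,0,0],"twist":[0,0,0],"grip":0.1},{"translation":[0,0,-10],"twist":[0,0,0],"grip":0.1},{"translation":[0,0,-20],"twist":[0,0,0],"grip":0.1}]'
python3 - <<'E'
from h import *
# ring approach: sector centre from slot geometry; take stop/slot bx=.5985,by=-.090
a=np.radians(9.65); bx=np.array([np.cos(a),np.sin(a),0]); by=np.array([-np.sin(a),np.cos(a),0])
ring=(.5985+.038)*bx+(-.090-.123)*by; ring[2]=.182; print('ring',ring)
rows(down([ring[0],ring[1],.25],9.65),10)
E
```

```text
t: 14.25
tool_pos: [0.6035, 0.0154, 0.1534]
orientation: [-2.025, -2.4, -0.003]
force: [-0.6, 0.5, -1.4]
opening: 0.0513
ring [ 0.6632 -0.1033  0.182 ]
10 rows mm [-12.6845   3.893   -9.6832] rad [ 0.     -0.0003  0.0001]
t 14.25 pos [0.6035 0.0154 0.1534] F [-0.6149  0.4599 -1.37  ] open 0.05126754389771377 q [-0.0612  0.1783  1.5554  0.0028  1.4081 -0.2307]
```

```bash
python3 -m pendant '[{"translation":[0,0,-25],"twist":[0,0,0],"grip":0.1},{"translation":[-8,4,-25],"twist":[0,0,0],"grip":0.1},{"translation":[-16,5,-25],"twist":[0,0,0],"grip":0.1},{"translation":[-20,5,-15],"twist":[0,0,0],"grip":0.1},{"translation":[-20,5,0],"twist":[0,0,0],"grip":0.1},{"translation":[-20,5,0],"twist":[0,0,0],"grip":0.1},{"translation":[-20,5,0],"twist":[0,0,0],"grip":0.1},{"translation":[-12,4,0],"twist":[0,0,0],"grip":0.1},{"translation":[0,0,0],"twist":[0,0,0],"grip":0.1},{"translation":[0,0,0],"twist":[0,0,0],"grip":0.1}]'
python3 - <<'E'
from h import *
T=pose(); im,d,i=snap('wrist'); save('w4',im); np.savez('w4.npz',im=im,d=d,T=T,c=i['cam_to_world'])
rows(down([.6632,-.1033,.25],9.65),3)
E
```

```text
t: 15.25
tool_pos: [0.6596, -0.0967, 0.2601]
orientation: [2.018, 2.396, 0.014]
force: [0.8, 0.1, 0.2]
opening: 0.0512
3 rows mm [-2.4203  0.7827  3.3676] rad [0.0041 0.0003 0.001 ]
t 15.3 pos [ 0.6596 -0.0965  0.2601] F [ 0.0292  0.2221 -0.6761] open 0.05118068730541798 q [-0.2244  0.2866  1.2356  0.0038  1.6077 -0.3956]
```

View pics/w4.png

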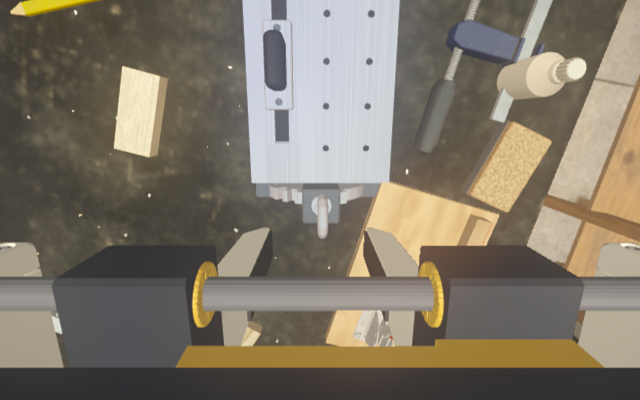

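The stop lies along the slot and flat, at (278,65). The ring at (322,215) is edge-on and between the fingers. I measure both.

Run:
```python
from h import *
z=np.load('w4.npz'); i=robot.camera_info('wrist'); i['cam_to_world']=z['c']; T=z['T']; P=pts(z['d'],i); Q=(P-T[:3,3])@T[:3,:3]
V,U=np.mgrid[0:400,0:640]
m=(P[...,2]>.155)&(U>300)&(U<345)&(V>185)&(V<240); q=Q[m]; print('ring tool min/max',q.min(0),q.max(0),np.median(q,0),m.sum(),'world max',P[m].max(0))
hi=(P[...,2]>.19)&m; print('top of ring tool',np.median(Q[hi],0),'world',np.median(P[hi],0),U[hi].min(),U[hi].max())
b=(abs(P[...,2]-.12)<.004)&(U>255)&(U<300)&(V<115); cn,_=cv2.findContours(b.astype(np.uint8),0,1); c=np.vstack([k for k in cn if cv2.contourArea(k)>20])
w=np.array([onz(i,u,v,.1197)[:2] for u,v in c[:,0]],np.float32); print('bar',cv2.minAreaRect(w),np.median(P[b][:,2]))
print('plate z near',np.median(P[...,2][(U>300)&(U<380)&(V>20)&(V<170)]))
rows(down([.6625,-.1033,.171],9.65),3)
```

```text
ring tool min/max [-0.0234 -0.0034 -0.1659] [0.0674 0.0087 0.098 ] [-0.0041  0.0031  0.0643] 486 world max [ 0.671  -0.0305  0.4259]
top of ring tool [-0.0043  0.0031  0.0634] world [ 0.6646 -0.1003  0.1968] 304 337
bar ((0.6061077117919922, 0.01011401042342186), (0.025980357080698013, 0.07560588419437408), 9.723917961120605) 0.11967444039540798
plate z near 0.10967425813562137
3 rows mm [-2.3635  0.3366 29.6983] rad [0.0041 0.0003 0.001 ]
t 15.3 pos [ 0.6596 -0.0965  0.2601] F [ 0.0292  0.2221 -0.6761] open 0.05118068730541798 q [-0.2244  0.2866  1.2356  0.0038  1.6077 -0.3956]
```

The stop is 1 mm from the slot's middle, flat, and aligned within 0.1°. I descend on the ring.

```bash
python3 -m pendant '[{"translation":[-2,1,5],"twist":[0.004,0,0],"grip":0.1},{"translation":[-2,1,12],"twist":[0.004,0,0],"grip":0.1},{"translation":[-2,0.7,14],"twist":[0.004,0,0.002],"grip":0.1},{"translation":[0,0,14],"twist":[0,0,0],"grip":0.1},{"translation":[0,0,14],"twist":[0,0,0],"grip":0.1},{"translation":[0,0,12],"twist":[0,0,0],"grip":0.1},{"translation":[0,0,8],"twist":[0,0,0],"grip":0.1},{"translation":[0,0,4],"twist":[0,0,0],"grip":0.1},{"translation":[0,0,0],"twist":[0,0,0],"grip":0.1},{"translation":[0,0,0],"twist":[0,0,0],"grip":0.1}]'
python3 - <<'E'
from h import *
rows(down([.6635,-.1025,.172],9.65),3)
E
```

```text
t: 16.3
tool_pos: [0.6612, -0.0989, 0.1663]
orientation: [-2.019, -2.4, 0.005]
force: [-0.2, 0.4, 0.5]
opening: 0.0512
3 rows mm [-1.3233  0.5266 -1.8891] rad [-0.002  -0.0006  0.0013]
t 16.3 pos [ 0.6612 -0.0989  0.1663] F [-0.1942  0.4025  0.5023] open 0.05118891361723759 q [-0.2247  0.347   1.3327 -0.0006  1.468  -0.397 ]
```

```bash
python3 -m pendant '[{"translation":[-1.5,0.8,-2.5],"twist":[-0.003,0,0.002],"grip":0.1},{"translation":[-1.5,0.7,-2],"twist":[-0.003,0,0.002],"grip":0.1},{"translation":[0,0,0],"twist":[0,0,0],"grip":-0.2},{"translation":[0,0,0],"twist":[0,0,0],"grip":-0.7},{"translation":[0,0,0],"twist":[0,0,0],"grip":-1},{"translation":[0,0,0],"twist":[0,0,0],"grip":-1},{"translation":[0,0,0],"twist":[0,0,0],"grip":-1},{"translation":[0,0,0],"twist":[0,0,0],"grip":-1},{"translation":[0,0,0],"twist":[0,0,0],"grip":-1},{"translation":[0,0,0],"twist":[0,0,0],"grip":-1}]' 40
python3 - <<'E'
from h import *
rows(down([.6635,-.1025,.172],9.65),3)
print(robot.read_state()['wrist_torque'])
E
```

```text
t: 17.3
tool_pos: [0.6653, -0.1023, 0.1749]
orientation: [2.025, 2.397, 0.007]
force: [0.3, -0.4, 0.8]
opening: 0.0069
3 rows mm [ 0.0493 -0.5983  0.9695] rad [ 0.0019  0.0002 -0.0002]
t 17.3 pos [ 0.6653 -0.1023  0.1749] F [ 0.2544 -0.3837  0.8139] open 0.006894374286662534 q [-0.2298  0.3422  1.3229  0.0018  1.4709 -0.3979]
[-0.1207  0.033  -0.0066]
```

```bash
python3 -m pendant '[{"translation":[0,0,-1.5],"twist":[0,0,0],"grip":-1},{"translation":[0,0,-2],"twist":[0,0,0],"grip":-1},{"translation":[0,0,-2],"twist":[0,0,0],"grip":-1},{"translation":[0,0,-2],"twist":[0,0,0],"grip":-1},{"translation":[0,0,-2],"twist":[0,0,0],"grip":-1},{"translation":[0,0,-1.5],"twist":[0,0,0],"grip":-1},{"translation":[0,0,0],"twist":[0,0,0],"grip":-1},{"translation":[0,0,0],"twist":[0,0,0],"grip":-1},{"translation":[0,0,0],"twist":[0,0,0],"grip":-1},{"translation":[0,0,0],"twist":[0,0,0],"grip":-1}]'
python3 - <<'E'
from h import *
s=robot.read_state(); print(s['tool_pos'],s['force'],s['opening'])
E
```

```text
t: 18.3
tool_pos: [0.6632, -0.1026, 0.1816]
orientation: [-2.027, -2.398, -0.001]
force: [1.8, -1.4, -7.0]
opening: 0.0069
[ 0.6632 -0.1026  0.1816] [ 1.7582 -1.3778 -7.0026] 0.006880539489127983
```

Force 6.5–7 N at 6.7 mm of lift matches the spring. I pull about 5 mm more.

```bash
python3 -m pendant '[{"translation":[0,0,-2],"twist":[0,0,0],"grip":-1},{"translation":[0,0,-2],"twist":[0,0,0],"grip":-1},{"translation":[0,0,-2],"twist":[0,0,0],"grip":-1},{"translation":[0,0,-0.3],"twist":[0,0,0],"grip":-1},{"translation":[0,0,-0.3],"twist":[0,0,0],"grip":-1},{"translation":[0,0,-0.3],"twist":[0,0,0],"grip":-1},{"translation":[0,0,-0.3],"twist":[0,0,0],"grip":-1},{"translation":[0,0,-0.3],"twist":[0,0,0],"grip":-1},{"translation":[0,0,-0.3],"twist":[0,0,0],"grip":-1},{"translation":[0,0,-0.3],"twist":[0,0,0],"grip":-1}]'
python3 - <<'E'
from h import *
a=np.radians(9.65); by=np.array([-np.sin(a),np.cos(a),0])
s=robot.read_state(); C=pose(); H=C[:3,3].copy(); H[2]=.065
for th in (.524,):
  M=np.eye(4); Rr=R.from_rotvec(-th*by).as_matrix(); M[:3,:3]=Rr; M[:3,3]=H-Rr@H; rows(M@C,10,C); print((M@C)[:3,3])
E
```

```text
t: 19.3
tool_pos: [0.6626, -0.1027, 0.189]
orientation: [-2.026, -2.397, 0.001]
force: [2.1, -2.0, -11.8]
opening: 0.0066
10 rows mm [-0.0086 -6.4927  0.1864] rad [-0.0524  0.0001 -0.0001]
t 19.3 pos [ 0.6626 -0.1027  0.189 ] F [  2.1059  -1.9745 -11.8036] open 0.006601530901335084 q [-0.2306  0.3365  1.3041  0.0008  1.504  -0.3979]
[ 0.6014 -0.1131  0.1723]
```

The pin reached its end of travel (14.1 mm, 11.8 N), so I ease back slightly and swing about the hinge.

```bash
python3 -m pendant '[{"translation":[0,0,1],"twist":[0,0,0],"grip":-1},{"translation":[0,-3,0.5],"twist":[-0.025,0,0],"grip":-1},{"translation":[0,-6.4,0],"twist":[-0.052,0,0],"grip":-1},{"translation":[0,-6.4,0],"twist":[-0.052,0,0],"grip":-1},{"translation":[0,-6.4,0],"twist":[-0.052,0,0],"grip":-1},{"translation":[0,-6.4,0],"twist":[-0.052,0,0],"grip":-1},{"translation":[0,-6.4,0],"twist":[-0.052,0,0],"grip":-1},{"translation":[0,-3,-0.2],"twist":[-0.025,0,0],"grip":-1},{"translation":[0,0,-0.2],"twist":[0,0,0],"grip":-1},{"translation":[0,0,-0.2],"twist":[0,0,0],"grip":-1}]'
cat >> h.py <<'E'
def arc(H=np.array([.6626,-.1027,.065])):
    a=np.radians(9.65); bx=np.array([np.cos(a),np.sin(a),0]); by=np.array([-np.sin(a),np.cos(a),0])
    C=pose(); r=C[:3,3]-H; th=np.arctan2(-r@bx,r[2]); zt=-C[:3,2]; s=robot.read_state()
    print('t',s['t'],'pos angle',th,'tool angle',np.arctan2(-zt@bx,zt[2]),'side tilt',zt@by,'radius',np.hypot(r@bx,r[2]),'out',np.hypot(r@bx,r[2])-.1099,'by',r@by)
    rad=-np.sin(th)*bx+np.cos(th)*np.array([0,0,1]); tan=-np.cos(th)*bx-np.sin(th)*np.array([0,0,1])
    print('F radial',s['force']@rad,'tang',s['force']@tan,'by',s['force']@by,'tq',s['wrist_torque'],'open',s['opening'],'q',s['q'])
E
python3 -c "
from h import *
arc()"
```

```text
t: 20.3
tool_pos: [0.6229, -0.1094, 0.1815]
orientation: [1.882, 2.226, 0.356]
force: [5.4, -3.0, -13.2]
opening: 0.0066
t 20.3 pos angle 0.33277715352933057 tool angle 0.3174197959831664 side tilt 0.0003756893888260601 radius 0.1232457857393407 out 0.013345785739340699 by 5.840617094959866e-05
F radial -14.00827317749034 tang -0.23874329683312023 by -3.9099629217935457 tq [-0.5406 -0.2451 -0.1675] open 0.0065767233271984745 q [-0.3474 -0.0454  1.772   0.1697  1.1419 -0.5638]
```

```bash
python3 -m pendant '[{"translation":[0,-3,1.2],"twist":[-0.03,0,0],"grip":-1},{"translation":[0,-5,1],"twist":[-0.042,0,0],"grip":-1},{"translation":[0,-5,0.2],"twist":[-0.042,0,0],"grip":-1},{"translation":[0,-5,0.2],"twist":[-0.042,0,0],"grip":-1},{"translation":[0,-3,0.1],"twist":[-0.028,0,0],"grip":-1},{"translation":[0,-1.5,0],"twist":[-0.01,0,0],"grip":-1},{"translation":[0,0,0],"twist":[0,0,0],"grip":-1},{"translation":[0,0,0],"twist":[0,0,0],"grip":-1},{"translation":[0,0,0],"twist":[0,0,0],"grip":-1},{"translation":[0,0,0],"twist":[0,0,0],"grip":-1}]'
python3 -c "
from h import *
arc()"
```

```text
t: 21.3
tool_pos: [0.604, -0.1126, 0.1725]
orientation: [1.775, 2.107, 0.552]
force: [5.7, -2.5, -10.4]
opening: 0.0065
t 21.3 pos angle 0.505237612878535 tool angle 0.5151011777129997 side tilt 0.0018500479837370715 radius 0.12279978216566054 out 0.01289978216566054 by 5.924941745839851e-05
F radial -11.636226214772943 tang 0.451677517663331 by -3.434920760091331 tq [-0.6124  0.3426 -0.3244] open 0.006490955602631099 q [-0.4434 -0.2381  2.0193  0.3519  0.9555 -0.7591]
```

```bash
python3 -m pendant '[{"translation":[0,-1.2,0.5],"twist":[-0.006,0,0],"grip":-1},{"translation":[0,-1,1],"twist":[-0.004,0,0],"grip":-1},{"translation":[0,-0.2,1],"twist":[0,0,0],"grip":-1},{"translation":[0,0,1],"twist":[0,0,0],"grip":-1},{"translation":[0,0,1],"twist":[0,0,0],"grip":-1},{"translation":[0,0,1],"twist":[0,0,0],"grip":-1},{"translation":[0,0,0.5],"twist":[0,0,0],"grip":-1},{"translation":[0,0,0],"twist":[0,0,0],"grip":-1},{"translation":[0,0,0],"twist":[0,0,0],"grip":-1},{"translation":[0,0,0],"twist":[0,0,0],"grip":-1}]'
python3 -c "
from h import *
arc()"
```

```text
t: 22.3
tool_pos: [0.6059, -0.1124, 0.1676]
orientation: [1.768, 2.103, 0.56]
force: [2.7, -1.4, -7.9]
opening: 0.0068
t 22.3 pos angle 0.5113821432250683 tool angle 0.523283706515056 side tilt 0.0018162110081425958 radius 0.11759479778481584 out 0.0076947977848158405 by -4.669334191647126e-06
F radial -8.121071638218423 tang 1.7360654798659843 by -1.8884102384050683 tq [-0.5136  0.5116 -0.2016] open 0.006796735951150436 q [-0.4446 -0.2334  2.0277  0.3627  0.9379 -0.7721]
```

```bash
python3 -m pendant '[{"translation":[0,-0.5,1],"twist":[0,0,0],"grip":-1},{"translation":[0,-0.4,1],"twist":[0,0,0],"grip":-1},{"translation":[0,0,1],"twist":[0,0,0],"grip":-1},{"translation":[0,0,1],"twist":[0,0,0],"grip":-1},{"translation":[0,0,1],"twist":[0,0,0],"grip":-1},{"translation":[0,0,0.5],"twist":[0,0,0],"grip":-1},{"translation":[0,0,0],"twist":[0,0,0],"grip":-1},{"translation":[0,0,0],"twist":[0,0,0],"grip":-1},{"translation":[0,0,0],"twist":[0,0,0],"grip":-1},{"translation":[0,0,0],"twist":[0,0,0],"grip":-1}]'
python3 -c "
from h import *
arc()"
```

```text
t: 23.3
tool_pos: [0.6085, -0.112, 0.1629]
orientation: [1.767, 2.102, 0.561]
force: [2.2, -2.3, -6.1]
opening: 0.0073
t 23.3 pos angle 0.5107453261728679 tool angle 0.5247563654189089 side tilt 0.0020699796017054906 radius 0.11223550074763186 out 0.0023355007476318634 by -7.343384875124065e-05
F radial -6.204033881301099 tang 1.4592255346453835 by -2.5943453619959795 tq [-0.3817  0.4547 -0.1709] open 0.007316522145566722 q [-0.4417 -0.2223  2.0277  0.3653  0.9252 -0.7746]
```

The pin is in the notch: out about 2 mm, with only the spring force left. I lower the last bit, open and back off along the tool axis.

```bash
python3 -m pendant '[{"translation":[0,0,1],"twist":[0,0,0],"grip":-1},{"translation":[0,0,1],"twist":[0,0,0],"grip":-1},{"translation":[0,0,0],"twist":[0,0,0],"grip":-1},{"translation":[0,0,0],"twist":[0,0,0],"grip":0},{"translation":[0,0,0],"twist":[0,0,0],"grip":0},{"translation":[0,0,0],"twist":[0,0,0],"grip":0},{"translation":[0,0,0],"twist":[0,0,0],"grip":0},{"translation":[0,0,0],"twist":[0,0,0],"grip":0},{"translation":[0,0,-10],"twist":[0,0,0],"grip":0},{"translation":[0,0,-20],"twist":[0,0,0],"grip":0}]'
python3 -m pendant '[{"translation":[0,0,-20],"twist":[0,0,0],"grip":0},{"translation":[0,0,-20],"twist":[0,0,0],"grip":0},{"translation":[0,0,-20],"twist":[0,0,0],"grip":0},{"translation":[-5,0,-20],"twist":[0,0,0],"grip":0},{"translation":[-10,0,-15],"twist":[0,0,0],"grip":0},{"translation":[-10,0,-10],"twist":[0,0,0],"grip":0},{"translation":[-5,0,0],"twist":[0,0,0],"grip":0},{"translation":[0,0,0],"twist":[0,0,0],"grip":0},{"translation":[0,0,0],"twist":[0,0,0],"grip":0},{"translation":[0,0,0],"twist":[0,0,0],"grip":0}]'
python3 - <<'E'
from h import *
im,d,i=snap('wrist'); save('w5',im); np.savez('w5.npz',im=im,d=d,c=i['cam_to_world'])
it,dt,ii=snap('top'); np.savez('top1.npz',im=it,d=dt); save('top1',it)
E
```

```text
t: 24.3
tool_pos: [0.5956, -0.1136, 0.1898]
orientation: [1.765, 2.101, 0.564]
force: [-0.2, 0.4, 0.2]
opening: 0.0463
t: 25.3
tool_pos: [0.5451, -0.1539, 0.2908]
orientation: [1.76, 2.097, 0.563]
force: [1.2, 0.8, 0.1]
opening: 0.0467
```

View pics/w5.png

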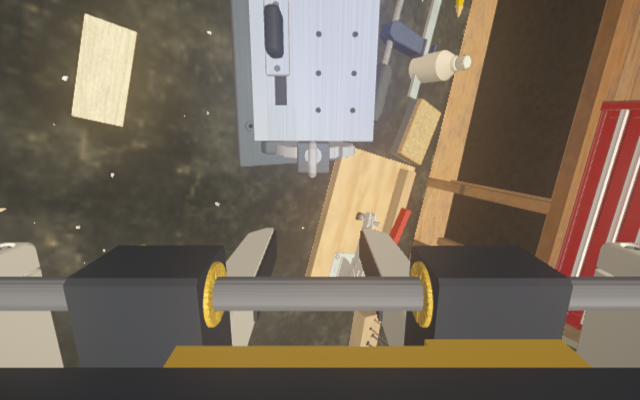

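The plate is tilted and the stop still lies along the slot at (275,38). The ring is at (313,158). Now I put numbers on the tilt, the ring, the stop and the bystanders.

Run:
```python
from h import *
V,U=np.mgrid[0:400,0:640]
a=np.radians(9.65); bx=np.array([np.cos(a),np.sin(a),0]); by=np.array([-np.sin(a),np.cos(a),0])
def fit(p):
    for _ in range(4):
        c=p.mean(0); n=np.linalg.svd(p-c,full_matrices=False)[2][2]; n*=np.sign(n[2]); p=p[abs((p-c)@n)<.003]
    return c,n
H=.6365*bx+(-.090-.015)*by; H[2]=.065
for f,cam in (('w5','wrist'),('top1','top')):
    z=np.load(f+'.npz'); i=robot.camera_info(cam); 
    if cam=='wrist': i['cam_to_world']=z['c']
    P=pts(z['d'],i); im=z['im']
    pl=((U>300)&(U<370)&(V>20)&(V<130)) if cam=='wrist' else ((U>315)&(U<385)&(V>125)&(V<175)&(P[...,2]>.05))
    c,n=fit(P[pl]); th=np.arctan2(-n@bx,n[2]); print(f,'tilt',th,'side',n@by,'height over hinge',(c-H)@n)
    if cam=='wrist':
        ex=np.cross(by,n); dz=(P-c)@n; 
        rg=(dz>.03)&(U>295)&(U<335)&(V>130)&(V<185)&(P[...,2]<.25); print('ring top above plate',np.percentile(dz[rg],[50,90,98]),'expected 0.090; radial',(H*0+np.percentile((P[rg]-H)@n,[90,98])),'x',np.median((P[rg]-H)@ex))
        b=(abs(dz-.010)<.003)&(U>258)&(U<295)&(V<85); print('bar height',np.median(dz[b]),b.sum()); cb,nb=fit(P[b]); print('bar angle',np.degrees(np.arccos(nb@n)))
        q=np.c_[P[b]@ex,P[b]@by].astype(np.float32); r=cv2.minAreaRect(q); print('bar rect',r)
        sl=(im.max(2)<115)&(U>270)&(U<292)&(V>80)&(V<106); o=P[sl]; print('slot x',np.median(o@ex), 'bar x edges', np.percentile(q[:,0],[2,98]),'slot cols',U[sl].min(),U[sl].max())
# bystanders, before/after in top picture
A=np.load('top0.npz')['im'].astype(int); B=np.load('top1.npz')['im'].astype(int); hs=lambda x: cv2.cvtColor(x.astype(np.uint8),cv2.COLOR_RGB2HSV)
for n,(u0,u1,v0,v1),k in (('tape',(430,470,205,235),lambda h:(h[...,0]>20)&(h[...,0]<35)&(h[...,1]>180)),('chisel',(270,295,140,195),lambda h:((h[...,0]<6)|(h[...,0]>174))&(h[...,1]>160)),('offcut',(340,400,215,250),lambda h:(h[...,2]>170)&(h[...,1]<120))):
    for I in (A,B):
        m=k(hs(I))[v0:v1,u0:u1]; y,x=np.nonzero(m); print(n,m.sum(),x.mean()+u0,y.mean()+v0)
s=robot.read_state(); print(s['t'],s['force'])
```

```text
w5 tilt 0.45812507688800547 side 0.003772679742113094 height over hinge 0.04551689271670568Traceback (most recent call last):
  File "<stdin>", line 17, in <module>
ValueError: operands could not be broadcast together with shapes (3,) (2,)
```

View pics/top1.png

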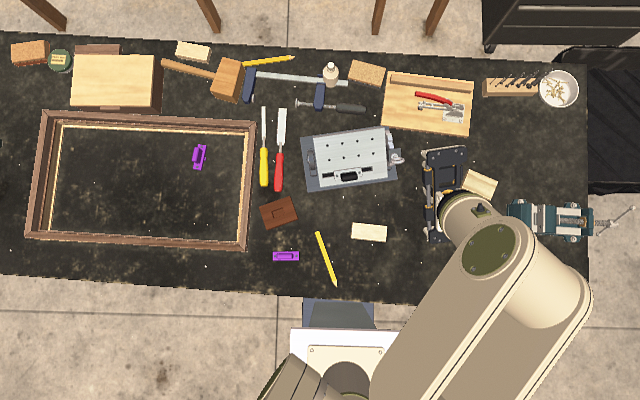

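```bash
cat > chk.py <<'E'
from h import *
V,U=np.mgrid[0:400,0:640]
a=np.radians(9.65); bx=np.array([np.cos(a),np.sin(a),0]); by=np.array([-np.sin(a),np.cos(a),0])
def fit(p):
    for _ in range(4):
        c=p.mean(0); n=np.linalg.svd(p-c,full_matrices=False)[2][2]; n*=np.sign(n[2]); p=p[abs((p-c)@n)<.003]
    print('n',len(p),'rms',np.std((p-c)@n)); return c,n
H=.6365*bx+(-.090-.015)*by; H[2]=.065
E
python3 - <<'E'
from chk import *
for f,cam in (('w5','wrist'),('top1','top'),('top0','top')):
    z=np.load(f+'.npz'); i=robot.camera_info(cam); 
    if cam=='wrist': i['cam_to_world']=z['c']
    P=pts(z['d'],i); im=z['im']
    pl=((U>300)&(U<370)&(V>20)&(V<130)) if cam=='wrist' else ((U>325)&(U<375)&(V>132)&(V<156)&(P[...,2]>.05))
    c,n=fit(P[pl]); th=np.arctan2(-n@bx,n[2]); print(f,'tilt',th,'side',n@by,'height over hinge',(c-H)@n)
    if cam=='wrist':
        ex=np.cross(by,n); dz=(P-c)@n
        rg=(dz>.03)&(U>295)&(U<335)&(V>130)&(V<185)&(P[...,2]<.25); p=P[rg]-H; print('ring radial',np.percentile(p@n,[50,90,98]),'expected top .135; x',np.median(p@ex))
        b=(abs(dz-.010)<.003)&(U>258)&(U<295)&(V<85); cb,nb=fit(P[b]); print('bar height',np.median(dz[b]),'angle deg',np.degrees(np.arccos(nb@n)))
        q=np.c_[(P[b]-H)@ex,(P[b]-H)@by].astype(np.float32); print('bar rect (x should be -.038)',cv2.minAreaRect(q))
        print('profile across slot row 92',im[92,262:300].mean(1).round()); 
        for u in (275,286): print((P[92,u-6]-H)@ex,(P[92,u+6]-H)@ex)
A=np.load('top0.npz')['im']; B=np.load('top1.npz')['im']; hs=lambda x: cv2.cvtColor(x,cv2.COLOR_RGB2HSV)
for n,(u0,u1,v0,v1),k in (('chisel',(270,295,140,195),lambda h:((h[...,0]<6)|(h[...,0]>174))&(h[...,1]>160)),('offcut',(340,400,215,250),lambda h:(h[...,2]>170)&(h[...,1]<120))):
    for I in (A,B):
        m=k(hs(I))[v0:v1,u0:u1]; y,x=np.nonzero(m); print(n,m.sum(),x.mean()+u0,y.mean()+v0)
E
```

```text
n 597 rms 0.0008263855844620651
w5 tilt 0.45812507688800547 side 0.003772679742113094 height over hinge 0.04551689271670568
ring radial [0.1249 0.132  0.1331] expected top .135; x -0.007231070524355277
n 39 rms 0.0009192497778876525
bar height 0.00767296814617313 angle deg 18.329335046884115
bar rect (x should be -.038) ((-0.03886988013982773, 0.01225251704454422), (0.06802141666412354, 0.01811770722270012), 85.81208038330078)
profile across slot row 92 [214. 214. 214. 213. 211. 210. 212. 214. 215. 210. 212. 217. 196. 135.
 108. 108. 108. 109. 109. 109. 110. 110. 110. 111. 146. 211. 214. 214.
 216. 216. 212. 214. 218. 218. 219. 219. 220. 219.]
-0.05283297883047678 -0.03977283708844729
-0.04096492254235299 -0.026651399675971493
n 122 rms 0.0013538280874186293
top1 tilt 0.9184107222837916 side 0.051024678978010565 height over hinge 0.02696410610699311
n 135 rms 0.0013813514997045397
top0 tilt -0.4283551361541942 side -0.0639700295643564 height over hinge 0.0456214618828928
chisel 203 278.7586206896552 172.01477832512316
chisel 244 278.5860655737705 172.27049180327867
offcut 569 368.6854130052724 231.76977152899823
offcut 564 368.7340425531915 231.74113475177305
```

The trimmed fit threw away most of its points, and gave -0.43 rad for the level plate before the tilt, so I don't trust it. I refit robustly.

```bash
cat > chk2.py <<'E'
from chk import *
def fit(p):
    k=np.isfinite(p).all(1); p=p[k]; rng=np.random.default_rng(0); best=None
    for _ in range(400):
        t=p[rng.choice(len(p),3,False)]; n=np.cross(t[1]-t[0],t[2]-t[0]); l=np.linalg.norm(n)
        if l<1e-6: continue
        n/=l; s=(abs((p-t[0])@n)<.002)
        if best is None or s.sum()>best.sum(): best=s
    p=p[best]; c=p.mean(0); n=np.linalg.svd(p-c,full_matrices=False)[2][2]; n*=np.sign(n[2]); print('inliers',len(p),'of',k.sum()); return c,n
def tilt(P,pl):
    c,n=fit(P[pl]); print('tilt',np.arctan2(-n@bx,n[2]),'side',n@by,'height over hinge (.045)',(c-H)@n); return c,n
E
python3 - <<'E'
from chk2 import *
for f,cam in (('w3','wrist'),('w5','wrist'),('top0','top'),('top1','top')):
    z=np.load(f+'.npz'); i=robot.camera_info(cam)
    if cam=='wrist': i['cam_to_world']=z['c']
    P=pts(z['d'],i); print(f)
    pl={'w5':(U>300)&(U<370)&(V>5)&(V<130),'w3':(U>190)&(U<380)&(V>100)&(V<180),'t':(U>325)&(U<375)&(V>132)&(V<156)}[f if cam=='wrist' else 't']
    c,n=tilt(P,pl)
    if f=='w5':
        ex=np.cross(by,n); dz=(P-c)@n
        b=(abs(dz-.010)<.004)&(U>258)&(U<295)&(V<85); q=np.c_[(P[b]-H)@ex,(P[b]-H)@by].astype(np.float32); print('bar',b.sum(),np.median(dz[b]),cv2.minAreaRect(q)); fit_c,nb=fit(P[b]); print('bar/plate deg',np.degrees(np.arccos(nb@n)))
        rg=(dz>.05)&(U>295)&(U<335)&(V>130)&(V<185)&(P[...,2]<.25); p=P[rg]-H; print('ring radial',np.percentile(p@n,[50,90,98]),'exp top .135; x',np.median(p@ex))
E
```

```text
w3
inliers 14800 of 14931
tilt -0.002827860931554442 side -1.4519414652458854e-05 height over hinge (.045) 0.04476256851074379
w5
inliers 8385 of 8556
tilt 0.5336577800164382 side 0.0005051528070026401 height over hinge (.045) 0.043809200003746745
bar 873 0.009869617620896937 ((-0.03885824233293533, 0.012486815452575684), (0.026108192279934883, 0.07300472259521484), 0.15142732858657837)
inliers 836 of 873
bar/plate deg 0.5503232688787248
ring radial [0.13   0.133  0.1339] exp top .135; x 0.0013473583295838271
top0
inliers 816 of 1127
tilt 0.0035997531743275496 side -0.003521012918392664 height over hinge (.045) 0.0440478047182121
top1
inliers 849 of 1127
tilt 0.5300377100080583 side 0.005799651310027604 height over hinge (.045) 0.04440980080816478
```

Run:
```python
from h import *
def yel(im,i,n):
    h=cv2.cvtColor(im,cv2.COLOR_RGB2HSV); m=((h[...,0]>20)&(h[...,0]<32)&(h[...,1]>190)&(h[...,2]>120)).astype(np.uint8)
    c,l,s,ce=cv2.connectedComponentsWithStats(m)
    for k in range(1,c):
        if s[k,4]>15: print(n,s[k],ce[k],'world z=.03:',onz(i,*ce[k],.03)[:2])
i=robot.camera_info('top'); z=np.load('top0.npz'); yel(z['im'],i,'top0'); yel(np.load('top1.npz')['im'],i,'top1')
im,d,s=snap('side'); yel(np.load('side0.npz')['im'],s,'side0'); yel(im,s,'side1')
st=robot.read_state(); print(st['t'],st['force'],st['dq'])
```

```text
top0 [243  59  46   7  47] [265.1277  62.1064] world z=.03: [0.9272 0.2565]
top0 [259 148   9  39 121] [264.     167.4463] world z=.03: [0.6057 0.2467]
top0 [449 213  14  14  50] [458.   218.12] world z=.03: [ 0.4709 -0.3117]
top0 [436 214  15  14 139] [441.2806 220.6187] world z=.03: [ 0.4627 -0.2645]
top1 [244  59  45   7  48] [265.3125  62.0625] world z=.03: [0.9274 0.256 ]
top1 [259 148   9  39 128] [263.9922 167.4453] world z=.03: [0.6057 0.2467]
side0 [239  42  10  46 199] [242.6683  64.2965] world z=.03: [ 9.4064 -9.7472]
side0 [243  57   4   5  16] [244.375  59.   ] world z=.03: [ 13.5072 -14.5491]
side0 [170 227  15   8  40] [176.65 230.95] world z=.03: [0.9082 0.2595]
side0 [366 251   6   4  18] [368.2222 252.8333] world z=.03: [0.3578 0.1175]
side0 [390 253  15   4  37] [396.6486 254.4324] world z=.03: [0.2915 0.091 ]
side1 [239  42  10  46 198] [242.6818  64.2273] world z=.03: [ 9.4442 -9.7911]
side1 [243  57   4   5  16] [244.375  59.   ] world z=.03: [ 13.5072 -14.5491]
side1 [384 189  14  21 215] [389.8233 199.093 ] world z=.03: [ 0.4734 -0.2893]
side1 [170 227  15   8  40] [176.475 231.025] world z=.03: [0.9082 0.2601]
side1 [366 251  39   6 118] [383.9831 253.6102] world z=.03: [0.3211 0.1022]
25.45 [ 0.609   0.2272 -0.1684] [-0.0005 -0.001  -0.004   0.0024  0.0011 -0.0011]
```

The tape is at (0.473, -0.289) in the side view, against about (0.467, -0.285) at the start, so it hasn't moved. All checks pass and I hand in.

```bash
python3 -c "
from plant import robot
print(robot.close_job())"
```

```text
the job is handed in; nothing more can be done
None
```

The angle table is in its 30° notch with the pin home, and the stop is locked flat in the T-slot. I handed the job in at about 25.5 s of the 58 s allowed.

I fitted the stop first, while the plate was level: out of the keeper, head down into the slot, then a quarter turn. Then I pulled the ring to its end stop, swung the plate toward the robot, lowered the pin into the notch, let go and backed the arm clear.

**Last checks:**

| Item | Measured | Target |
|---|---|---|
| Plate tilt | 0.534 rad (wrist camera), 0.530 rad (top camera) | 0.494–0.554 rad |
| Index pin | ring top 134 mm from the hinge, so home | 135 mm home, about 143 mm if resting on the rim |
| Stop height on plate | bar top 9.9 mm above the plate, tilted 0.55° | 10 mm, under 5.7° |
| Stop across the slot | about 1 mm from the slot's middle | within 5 mm |
| Stop along the slot | bar 0.15° off the slot | within 15° |
| Chisel and offcut | moved less than half a pixel in the top view (about 1 mm) | within 30 mm |
| Tape measure | within 1 cm of its start position | within 30 mm |

**Weaker or disagreeing checks:**
- **Tape measure:** the arm hid it from the top camera at the end, so I checked it only in the side view.
- **First tilt fit:** it gave 0.458 rad, but it had thrown away most of its points and was also wrong on the plate when level. I redid it robustly, and the table shows that result.
- **Camera disagreement:** the two cameras differed by about 3 mm on where the slot is. They agreed on the stop's position relative to the slot, so I worked from that.

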